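Roll the long bearing sleeve up the ramp into its seat

ROBOT

A 7-joint arm with a two-finger parallel gripper is mounted at the origin on a cart in front of the work surface, level with it; the furniture and walls round the work are solid. World frame = base frame: x ahead of the robot, y to its left, z up, the work surface at z = 0. Lengths are in m, angles in rad, forces in N, time in s.
With the tool pointing down it reaches from about 0.4 to 0.875 m from the base axis. Payload 19.3 kg.
Tool frame: the origin (TCP) lies at the very end of the fingers, on their centre line; the grasp point (between the pads) lies tcp_to_grasp behind it (tcp_to_grasp is the distance from the TCP to the grasp point, in m); y points along the fingers, x is the direction in which the jaws open and shut, and the axes are right-handed (so a half turn about y gives the same grasp; the last joint's range is limited). The gripper opens to 85 mm and grips with 20 to 120 N. Pads are 22 mm wide; open, the fingers measure 114 mm over their backs; the gripper's body (76 mm by 85 mm) begins 54 mm behind the grasp point. The pads swing forward as they close: fully open they stand 13 mm farther back than shut.
Start: joints at [1.219, 0.521, -0.036, 1.599, 0.021, 1.021, -0.113], TCP at [0.174, -0.6, 0.231] pointing down, gripper open.
Joint ranges: [-2.91, 2.91], [-0.3, 2.13], [-1.5, 1.42], [0.17, 2.43], [-1.26, 4.41], [0.16, 1.93], [-2.52, 2.52]. Speed limits (rad/s): [1.89, 1.89, 2.39, 2.39, 3.01, 3.01, 3.01].

INTERFACE

Orientations are given as a rotation vector (axis times angle).
In Python, from workcell import * gives the robot as it stands.
- The arm moves only by the tool play_rows, never from a script. Its argument "series" is a list of rows, each a list of 7 numbers: the closure, from 0 (fully open) to 1 (shut), then the shift along the world's x, y, z in units of 25 mm (1.0 is 25 mm), then the turn, a rotation vector about the world's x, y, z in units of 5 degrees (1.0 is 5 degrees). A call has 1 to 20 rows; each row shifts and turns the commanded pose from where the row before left it; what a row does not reach is not made up. A row lasts 1/10 s, in which the tool goes at most 50 mm and 8.59 degrees, less where a joint would pass 70% of its speed; a pose out of reach is approached as far as the arm can. A call is refused whole if a number of a shift passes 1 or a number of a turn 1, either way. A call with a gripper value outside its range is refused whole. The fingers move at their own pace and stop on an object; "squeeze" is the grip in N (left out, the last holds). Time passes only in rows, so rows that do not move let the fingers close. It gives the time, the measured TCP pose, the force and the opening at its end, in the units of the state.
- sense(): the state, without advancing time (a new reading comes with each control period).
- snapshot(name): name is "side" or "top"; returns (picture, depth): 400x640x3 uint8, blue, green, red; 400x640 float32, m along the optical axis (not along the pixel's ray), 0 where there is no reading.
- camera_model(name): a dict with "fx", "fy", "cx", "cy" (pixels), "R" (3x3) and "t" (3): a world point X has camera coordinates R X + t. Camera axes: x right, y down, z forward; pixel columns grow to the right and rows downward; lengths in m; the calibration is good to about 2 mm. A picture is of the moment at which its call begins. camera_model takes no time and is no camera call.
- close_job(): hands the job in, once; it reports no verdict.
Trained networks look in the newest picture that a camera, given by its name, has taken for a name from the list of things; names that differ only in an ending like _2 or _b are one class to them, and where a whole thing is asked for, a point or a joint stands for the part that bears it (a point fixed in the world has none). Each returns a list of dicts, best first, with "confidence" (0 to 1); they miss things now and then, are a little off and sometimes report something else, mostly with a low value. They report only what shows in the picture. A call takes as long as a camera call. They do not tell look-alikes from the thing itself.
- silhouettes(camera, target): "mask" (400x640 bool, what is visible of it) and "rect" ([left, top, width, height] as shares, 0 to 1, of the picture: columns of its width, rows of its height, round what is visible of it).
- pinpoint(camera, target): "centre" ([column, row] as shares, 0 to 1, of the picture: columns of its width, rows of its height: a listed point, or the origin of a listed thing).
The state is a dict: "clock": time; "joints": joint angles; "dq": joint speeds; "joint_efforts": joint torques, N m; "ee_pos": TCP position; "eef_rot": TCP orientation; "wrist_force": force on the tool from outside, world axes, zero at the start; "moment": the same for the moment, N m; "finger_gap": opening from 0.0 (shut) to 1.0 (fully open).
Only numpy, scipy, OpenCV 4.12 (cv2) and the standard library are available. Lean on these libraries where they do the work, as an engineer would, in place of code of your own. Each camera call takes 0.05 s, during which the arm holds its last target.

TASK

Two steel bearing sleeves lie at the foot of the two-lane loading ramp. With the fingertips, push the longer sleeve slowly and steadily (a few centimetres a second) up its lane, over the small crest at the top, until it drops into its seat against the stop, and never let it run back down. Do not pick up or grip either sleeve; leave the shorter sleeve and the small parts beside the lanes where they are, and finish with the hand clear.

Things in the scene. Friction and masses are not known exactly. Their poses are not given: they have to be found in the camera images.
- long_sleeve: The longer of two steel bearing sleeves: cylinder 40 mm in diameter, 72 mm long, 0.18 to 0.35 kg, oiled (friction about 0.3), dark recessed ends (solid). Lies across one lane (which one varies) at the foot of the ramp, against the toe bar: centre at x = -0.0935, z = 0.036 in the fixture's frame. Rolls freely. Origin at its centre; its y is the cylinder's axis; x and z turn as it rolls.
- short_sleeve: The shorter sleeve, to be left alone: same diameter (40 mm) but 46 mm long, at the foot of the other lane. Origin at its centre; its y is the cylinder's axis.
- fixture: Aluminium two-lane loading ramp, fixed on the mat. Origin: centre of the underside of its base plate (250 x 280 x 10 mm); x points uphill, foot (near the robot) to stop, y across, z up. Lane centre lines at y = +-0.043; lanes 78 mm wide between rails 9 mm high, outer faces y = +-0.088. At the foot a toe bar, 8 mm wide, 6 mm above the deck. A sleeve let go on the ramp rolls back down; in a seat it stays.
- ramp: The fixture's sloping deck, both lanes. Origin on the running surface at the inner face of the toe bar, midway between the lanes (fixture x = -0.105, z = 0.014); x points up the slope (8 degrees above level), y across, z square to the surface. A sleeve lying on the deck has its centre at z = 0.020 here; the surface ends at the crest, x = 0.1515.
- crest (a point): Point on the upper edge of the running surface, midway between the lanes: x = 0.045, z = 0.035 in the fixture's frame. Beyond it the surface steps down 3 mm into a level seat, 32.5 mm long, that ends at the upright stop.
- seat_a (a point): Where the centre of a sleeve comes to rest (1 to 2 mm of play) when seated in the +y lane: x = 0.0575, y = 0.043, z = 0.052 in the fixture's frame. The stop face is 20 mm farther uphill, at x = 0.0775; the stop is 18 mm thick and its top is 10 mm above this point.
- seat_b (a point): The same for the -y lane: x = 0.0575, y = -0.043, z = 0.052 in the fixture's frame.
- coupling: Bystander: shaft coupling, 25 mm in diameter and 25 mm high, on the base plate's +y margin, outside the lanes. Origin: centre of its underside.
- bearing_block: Bystander: white linear bearing block, 30 x 34 x 29 mm, on the base plate's -y margin, outside the lanes. Origin: centre of its underside.
- lens_ring: Bystander: flat black lens ring, 31 mm in diameter and 9 mm high, on the base plate's -y margin, outside the lanes. Origin: centre of its underside.
There are look-alikes about, which are no part of the job. What is shaped like the long_sleeve but red or yellow is not meant.

How it is judged:
By the outcome, as a careful person would: the job done as asked, in the order asked, and still so for the second after the job is handed in, with the robot touching nothing.
It also fails if it takes over 38 s, if anything falls off the work surface, if the arm or the gripper's body presses on something with over 40 N, if the wrist force passes 120 N, or if a joint passes its speed limit or range.

## Working session

There is one attempt and no reset: what is moved stays moved. The work goes in short steps, Python scripts to look and compute and a tool call to move; the robot and the scene stay as the last step left them, time stands still between calls to the robot, and variables do not carry over. Pictures are saved under pics/ and viewed, and the job is handed in when it is done.

Besides the shell and the picture viewer there is one more tool, called as name(argument=value, ...), one argument or row to a line, values as JSON. play_rows: Moves the arm, as the interface text tells. Its arguments: {"type":"object","properties":{"series":{"type":"array"},"squeeze":{"type":"number"}},"required":["series"]}

```bash
mkdir -p pics; ls
cat > look.py <<'E'
from workcell import *
import cv2, numpy as np, json
E
python3 - <<'E'
from look import *
s=sense(); print({k:np.round(v,3).tolist() for k,v in s.items()})
for n in ("side","top"):
    p,d=snapshot(n); cv2.imwrite(f"pics/{n}0.png",p); np.save(f"{n}0.npy",d)
    m=camera_model(n); print(n,{k:np.round(v,4).tolist() for k,v in m.items()})
    for t in ("long_sleeve","short_sleeve","fixture","crest","seat_a","seat_b","ramp"):
        r=pinpoint(n,t); print(t,[(round(q["centre"][0]*640),round(q["centre"][1]*400),round(q["confidence"],2)) for q in r[:4]])
E
```

```text
pics
{'clock': 0.0, 'joints': [1.219, 0.522, -0.036, 1.6, 0.021, 1.021, -0.113], 'dq': [-0.002, -0.001, 0.0, -0.001, -0.002, -0.001, 0.001], 'joint_efforts': [0.0, -92.712, 1.98, -36.992, 0.018, 0.008, 0.0], 'ee_pos': [0.174, -0.6, 0.231], 'eef_rot': [-1.329, 1.0, -0.998], 'wrist_force': [0.781, -0.634, -0.342], 'moment': [0.029, -0.006, 0.067], 'finger_gap': 0.998}
side {'fx': 452.4328, 'fy': 452.4328, 'cx': 323.3417, 'cy': 196.0966, 'R': [[-0.9966, 0.0816, -0.0131], [0.0574, 0.5694, -0.82], [-0.0595, -0.818, -0.5722]], 't': [0.6372, 0.1156, 0.932]}
long_sleeve [(386, 231, 0.96), (390, 158, 0.71), (316, 214, 0.53), (326, 209, 0.18)]
short_sleeve [(391, 205, 0.53)]
fixture [(346, 222, 0.93)]
crest [(327, 213, 0.96)]
seat_a [(318, 215, 0.81), (326, 192, 0.59)]
seat_b [(318, 215, 0.81), (326, 192, 0.59)]
ramp [(390, 225, 0.66)]
top {'fx': 452.0963, 'fy': 452.0963, 'cx': 320.2747, 'cy': 207.0731, 'R': [[-0.0212, -0.9991, -0.0371], [-0.9835, 0.0275, -0.179], [0.1799, 0.0327, -0.9831]], 't': [-0.1299, 0.6526, 0.9545]}
long_sleeve [(292, 276, 0.84), (438, 304, 0.56)]
short_sleeve [(332, 286, 0.71)]
fixture [(321, 245, 0.58)]
crest [(327, 221, 0.88)]
seat_a [(346, 221, 0.84), (310, 213, 0.77)]
seat_b [(346, 221, 0.84), (310, 213, 0.77)]
ramp [(308, 288, 0.63)]
```

View pics/side0.png

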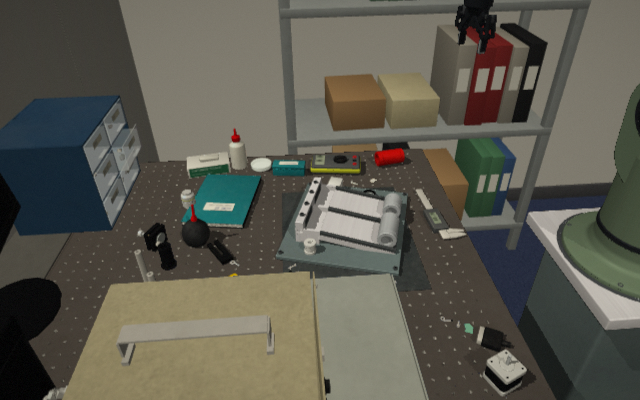

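View pics/top0.png

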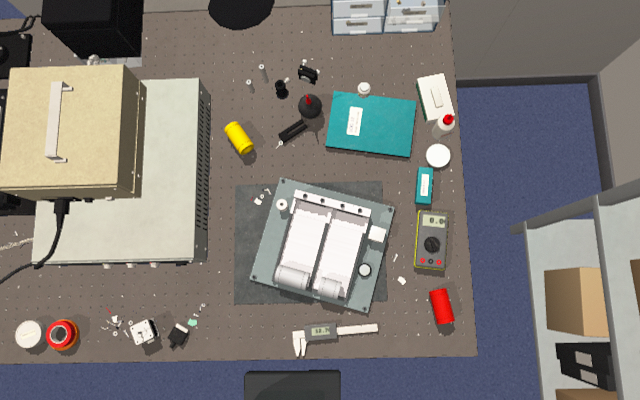

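Run:
```python
import cv2
p=cv2.imread("pics/top0.png")[165:325,235:405]; cv2.imwrite("pics/c1.png",cv2.resize(p,None,fx=3.7,fy=3.7,interpolation=cv2.INTER_CUBIC))
p=cv2.imread("pics/side0.png")[165:285,270:420]; cv2.imwrite("pics/c2.png",cv2.resize(p,None,fx=4.5,fy=4.5,interpolation=cv2.INTER_CUBIC))
```

```text
(no output)
```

View pics/c1.png

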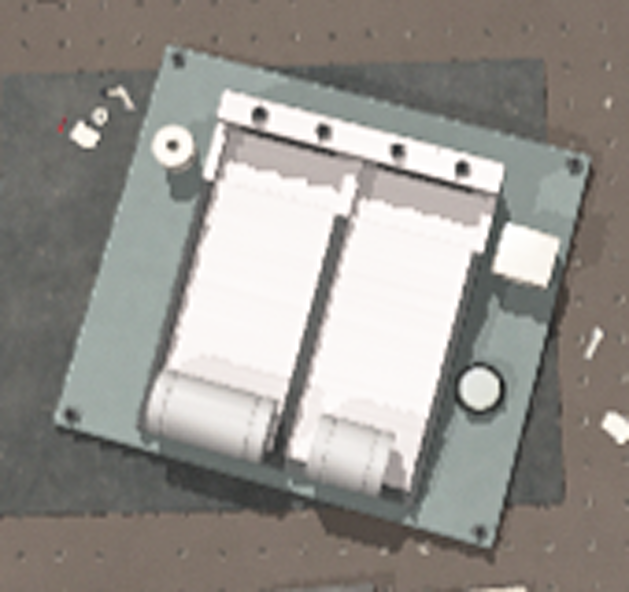

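View pics/c2.png

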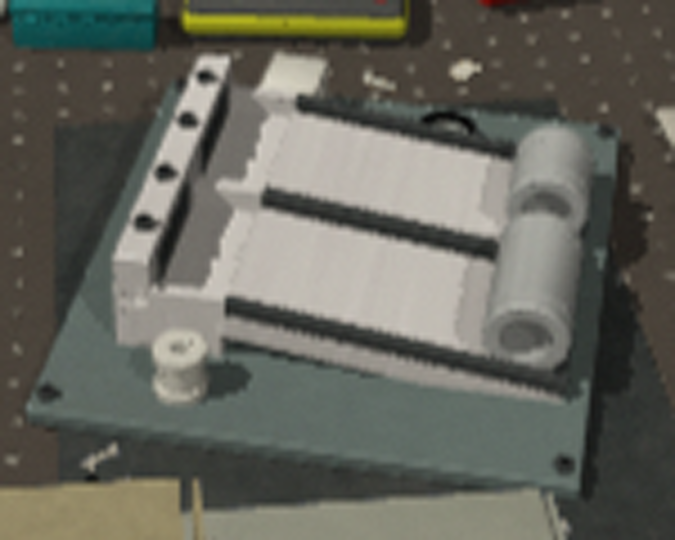

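```bash
cat > fit.py <<'E'
from look import *
from scipy.optimize import least_squares
def proj(n,X):
    m=camera_model(n); c=np.asarray(X)@np.array(m["R"]).T+m["t"]; return c[:,:2]/c[:,2:]*[m["fx"],m["fy"]]+[m["cx"],m["cy"]]
def F2W(p,X):
    c,s=np.cos(p[2]),np.sin(p[2]); return np.asarray(X)@np.array([[c,-s,0],[s,c,0],[0,0,1]]).T+[p[0],p[1],0]
E
python3 - <<'E'
from fit import *
C=np.array([[.125,.14,.01],[.125,-.14,.01],[-.125,-.14,.01],[-.125,.14,.01]])
top=np.array([(280.4,177.7),(395,207.4),(367.7,313.4),(249.9,281.2)])+0
side=np.array([(276.2,256.1),(308.9,182.8),(407.8,193.9),(398.4,272.3)])
for w in ((1,0),(0,1),(1,1)):
    f=lambda p:np.r_[w[0]*(proj("top",F2W(p,C))-top).ravel(),w[1]*(proj("side",F2W(p,C))-side).ravel()]
    r=least_squares(f,[.6,0,-.25]); print(w,r.x.round(4),r.fun.round(1))
p=r.x
for n in("top","side"):
    print(n,proj(n,F2W(p,[[-.0935,.043,.036],[-.0935,-.043,.036],[.0575,.043,.052]])).round(1))
I=[[-.0935,.043+.036,.036],[-.0935,.043-.036,.036]]
for n in("top","side"):
    img=cv2.imread(f"pics/{n}0.png")
    E=C; img=cv2.resize(img,None,fx=1,fy=1)
    K=3
    big=cv2.resize(img,None,fx=K,fy=K,interpolation=cv2.INTER_CUBIC)
    for q,c in ((C,(0,255,0)),(np.array([[.0775,.088,.062],[.0775,-.088,.062],[.0955,-.088,.062],[.0955,.088,.062]]),(0,0,255)),(np.array([[-.0935,.079,.036],[-.0935,.007,.036]]),(255,0,0)),(np.array([[-.0935,-.02,.036],[-.0935,-.066,.036]]),(255,0,255)),(np.array([[.045,.082,.035],[.045,-.082,.035]]),(0,128,255))):
        cv2.polylines(big,[np.int32((proj(n,F2W(p,q))+.5)*K)],True,c,1)
    o=(235,165) if n=="top" else (260,150)
    cv2.imwrite(f"pics/ov_{n}.png",big[o[1]*K:o[1]*K+165*K,o[0]*K:o[0]*K+180*K])
print("dir",np.cos(p[2]),np.sin(p[2]))
for q in([-.0935,.043,.036],[.0575,.043,.052]): print(F2W(p,[q]))
E
```

```text
(1, 0) [ 0.5717 -0.1485 -0.288 ] [-0.5  0.   0.   0.1  0.9  0.5 -0.4 -0.7  0.  -0.  -0.  -0.   0.  -0.
  0.  -0. ]
(0, 1) [ 0.5726 -0.1461 -0.2965] [-0.  -0.  -0.   0.  -0.   0.  -0.  -0.  -0.7 -0.3 -0.5 -0.7  0.4 -0.9
  0.7  1. ]
(1, 1) [ 0.5721 -0.1478 -0.2918] [-0.6 -0.3 -0.2  0.2  0.3  0.5 -0.9 -1.2 -0.2 -0.6 -0.6 -1.   0.1 -1.5
  1.1  0.2]
top [[292.3 277.8]
 [329.7 288.3]
 [310.3 211.9]]
side [[388.8 229.1]
 [392.3 205.4]
 [318.2 214.7]]
dir 0.9577320957142808 -0.2876616638322385
[[ 0.49493183 -0.07968017  0.036     ]]
[[ 0.63954938 -0.12311708  0.052     ]]
```

```bash
python3 -c "
import cv2,numpy as np
a=cv2.imread('pics/ov_top.png');b=cv2.imread('pics/ov_side.png')
cv2.imwrite('pics/ov.png',cv2.resize(np.hstack([a,b]),(800,367)))"
```

```text
(no output)
```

View pics/ov.png

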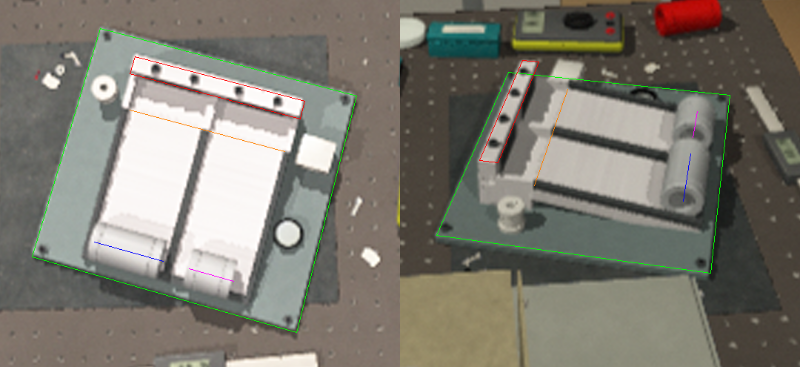

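Run:
```python
from fit import *
from scipy.spatial.transform import Rotation as R
p=[.572,-.148,-.291]
s=sense(); r=R.from_rotvec(s["eef_rot"]).as_matrix(); print(s["clock"],r.round(3))
j=r[:,0]; print("jaw yaw deg",np.degrees(np.arctan2(j[1],j[0])),"want",np.degrees(p[2])+90, "mod 180")
W=F2W(p,[[-.155,.043,.026],[-.1245,.043,.026],[.0265,.043,.042]]);print(W.round(4), ((W[0]-s["ee_pos"])/.025).round(2), tcp_to_grasp if 'tcp_to_grasp' in globals() else None)
```

```text
0.8 [[ 0.278 -0.     0.961]
 [-0.961  0.     0.278]
 [-0.    -1.     0.   ]]
jaw yaw deg -73.85340742209517 want 73.32692816169305 mod 180
[[ 0.4359 -0.0623  0.026 ]
 [ 0.4651 -0.0711  0.026 ]
 [ 0.6097 -0.1144  0.042 ]] [10.48 21.52 -8.21] 0.0187
```

play_rows(
  series=[
    [0.7,0,0.5,0,0,0,0],
    [0.7,0,1,0,0,0,0],
    [0.7,0,1,0,0,0,0],
    [0.7,0.2,1,0,0,0,-0.3],
    [0.7,0.4,1,-0.1,0,0,-0.4],
    [0.7,0.6,1,-0.1,0,0,-0.4],
    [0.7,0.6,1,-0.1,0,0,-0.4],
    [0.7,0.6,1,-0.1,0,0,-0.4],
    [0.7,0.6,1,-0.1,0,0,-0.4],
    [0.7,0.6,1,-0.1,0,0,-0.4],
    [0.7,0.6,1,-0.1,0,0,-0.4],
    [0.7,0.6,1,-0.1,0,0,-0.4],
    [0.7,0.6,1,-0.1,0,0,-0.4],
    [0.7,0.6,1,-0.1,0,0,-0.4],
    [0.7,0.6,1,-0.1,0,0,-0.4],
    [0.7,0.6,1,-0.1,0,0,-0.4],
    [0.7,0.6,1,-0.1,0,0,-0.4],
    [0.7,0.6,1,-0.1,0,0,-0.4],
    [0.7,0.6,1,-0.1,0,0,-0.4],
    [0.7,0.6,1,0,0,0,-0.3],
  ],
)

```text
clock: 2.8
ee_pos: [0.4142, -0.1117, 0.1937]
eef_rot: [-1.055, 1.424, -1.424]
wrist_force: [0.5, -0.1, -0.1]
finger_gap: 0.297
```

play_rows(
  series=[
    [0.7,0.2,0.5,-0.5,0,0,0],
    [0.7,0.2,0.5,-0.8,0,0,0],
    [0.7,0.2,0.5,-0.8,0,0,0],
    [0.7,0.2,0.5,-0.8,0,0,0],
    [0.7,0,0,-0.8,0,0,0],
    [0.7,0,0,-0.8,0,0,0],
    [0.7,0,0,-0.8,0,0,0],
    [0.7,0,0,-0.5,0,0,0],
    [0.7,0,0,-0.2,0,0,0],
    [0.7,0,0,0,0,0,0],
  ],
)

```text
clock: 3.8
ee_pos: [0.4336, -0.0628, 0.0435]
eef_rot: [-1.056, 1.423, -1.422]
wrist_force: [-0.5, -0.0, 0.9]
finger_gap: 0.303
```

```bash
cat > shot.py <<'E'
from fit import *
import sys
k=sys.argv[1]; o=[]
p=[.572,-.148,-.291]
s=sense(); e=np.array(s["ee_pos"]); c,q=np.cos(p[2]),np.sin(p[2]); d=e-[p[0],p[1],0]
print("t",s["clock"],"fixture tcp",np.round([c*d[0]+q*d[1],-q*d[0]+c*d[1],e[2]],4),"F",np.round(s["wrist_force"],1))
for n,(x,y) in(("top",(235,165)),("side",(270,130))):
    im,_=snapshot(n); o.append(cv2.resize(im[y:y+160,x:x+160],(400,400),interpolation=cv2.INTER_CUBIC))
    for r in pinpoint(n,"long_sleeve")[:3]: print(n,round(r["centre"][0]*640,1),round(r["centre"][1]*400,1),round(r["confidence"],2))
cv2.imwrite(f"pics/s{k}.png",np.hstack(o))
E
python3 shot.py 1
```

```text
t 3.8 fixture tcp [-0.157   0.0419  0.0435] F [-0.5 -0.   0.9]
top 292.7 277.6 0.77
top 437.7 306.2 0.67
top 345.0 219.7 0.39
side 387.1 229.8 0.8
side 389.0 156.2 0.6
```

View pics/s1.png

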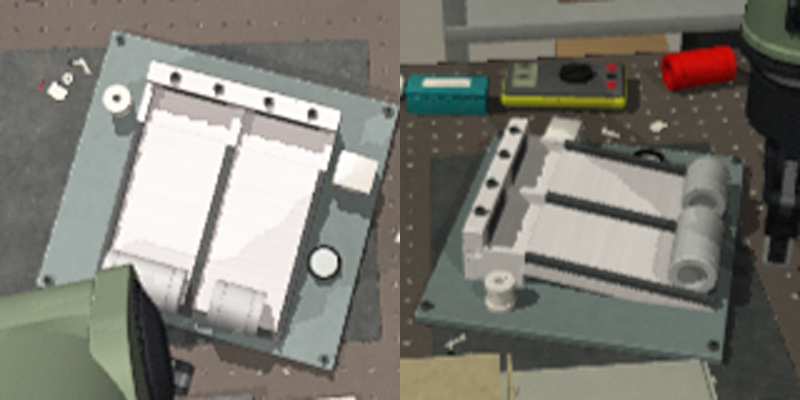

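play_rows(
  series=[
    [0.7,0,0,-0.35,0,0,0],
    [0.7,0,0,-0.3,0,0,0],
    [0.7,0.104,-0.028,0,0,0,0],
    [0.7,0.104,-0.028,0,0,0,0],
    [0.7,0.104,-0.028,0,0,0,0],
    [0.7,0.104,-0.028,0,0,0,0],
    [0.7,0.104,-0.028,0,0,0,0],
    [0.7,0.104,-0.028,0,0,0,0],
    [0.7,0.104,-0.028,0,0,0,0],
    [0.7,0.104,-0.028,0,0,0,0],
    [0.7,0.06,-0.018,0,0,0,0],
    [0.7,0.06,-0.018,0,0,0,0],
  ],
)

```text
clock: 5.2
ee_pos: [0.4576, -0.0694, 0.0275]
eef_rot: [-1.055, 1.423, -1.423]
wrist_force: [0.0, 0.6, -1.0]
finger_gap: 0.3
```

```bash
python3 shot.py 2
```

```text
t 5.2 fixture tcp [-0.1321  0.0425  0.0275] F [ 0.   0.6 -1. ]
top 242.7 139.9 0.76
top 438.8 307.4 0.64
top 294.7 278.2 0.38
side 389.9 157.8 0.81
side 388.8 229.5 0.67
```

View pics/s2.png

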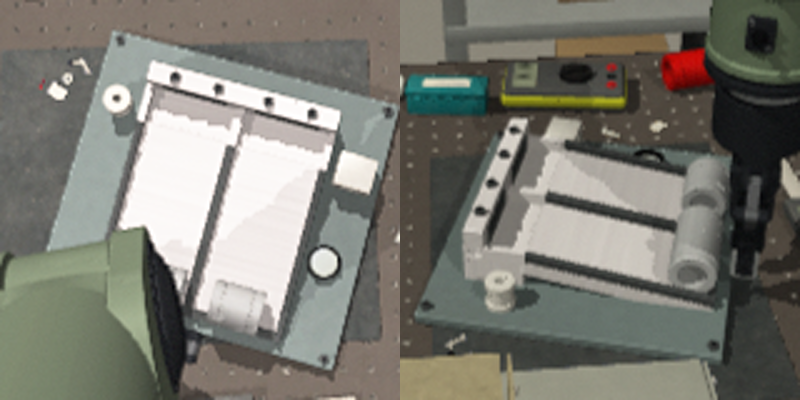

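play_rows(
  series=[
    [0.7,0.05,-0.015,0,0,0,0],
    [0.7,0.07,-0.021,0,0,0,0],
    [0.7,0.096,-0.0285,0.01,0,0,0],
    [0.7,0.096,-0.0285,0.01,0,0,0],
    [0.7,0.096,-0.0285,0.01,0,0,0],
    [0.7,0.096,-0.0285,0.01,0,0,0],
    [0.7,0.096,-0.0285,0.01,0,0,0],
    [0.7,0.096,-0.0285,0.01,0,0,0],
    [0.7,0.096,-0.0285,0.01,0,0,0],
    [0.7,0.096,-0.0285,0.01,0,0,0],
  ],
)

```text
clock: 6.4
ee_pos: [0.4799, -0.076, 0.0295]
eef_rot: [-1.055, 1.423, -1.422]
wrist_force: [-0.8, 0.0, 1.0]
finger_gap: 0.301
```

```bash
python3 shot.py 3
```

```text
t 6.4 fixture tcp [-0.1089  0.0425  0.0295] F [-0.8  0.   1. ]
top 440.2 303.1 0.92
top 239.6 137.2 0.87
side 384.5 229.1 0.97
side 390.0 157.4 0.65
```

View pics/s3.png

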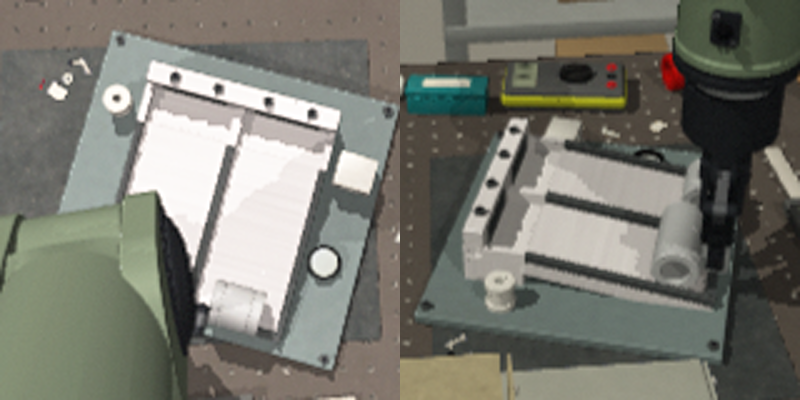

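play_rows(
  series=[
    [0.7,0.096,-0.0285,0.01,0,0,0],
    [0.7,0.096,-0.0285,0.01,0,0,0],
    [0.7,0.096,-0.0285,0.01,0,0,0],
    [0.7,0.096,-0.0285,0.01,0,0,0],
    [0.7,0.096,-0.0285,0.01,0,0,0],
    [0.7,0.096,-0.0285,0.01,0,0,0],
    [0.7,0.096,-0.0285,0.01,0,0,0],
    [0.7,0.096,-0.0285,0.01,0,0,0],
    [0.7,0.096,-0.0285,0.01,0,0,0],
    [0.7,0.096,-0.0285,0.01,0,0,0],
    [0.7,0.096,-0.0285,0.01,0,0,0],
    [0.7,0.096,-0.0285,0.01,0,0,0],
    [0.7,0.096,-0.0285,0.01,0,0,0],
    [0.7,0.096,-0.0285,0.01,0,0,0],
    [0.7,0.096,-0.0285,0.01,0,0,0],
    [0.7,0.096,-0.0285,0.01,0,0,0],
    [0.7,0.096,-0.0285,0.01,0,0,0],
    [0.7,0.096,-0.0285,0.01,0,0,0],
    [0.7,0.096,-0.0285,0.01,0,0,0],
    [0.7,0.096,-0.0285,0.01,0,0,0],
  ],
)

```text
clock: 8.6
ee_pos: [0.528, -0.0903, 0.0346]
eef_rot: [-1.055, 1.423, -1.423]
wrist_force: [-1.0, -0.5, 0.0]
finger_gap: 0.3
```

```bash
python3 shot.py 4
```

```text
t 8.6 fixture tcp [-0.0587  0.0427  0.0346] F [-1.  -0.5  0. ]
top 240.6 137.3 0.82
top 439.9 303.5 0.77
top 327.3 223.5 0.34
side 356.3 221.0 0.63
side 389.5 159.7 0.55
side 345.3 223.8 0.42
```

View pics/s4.png

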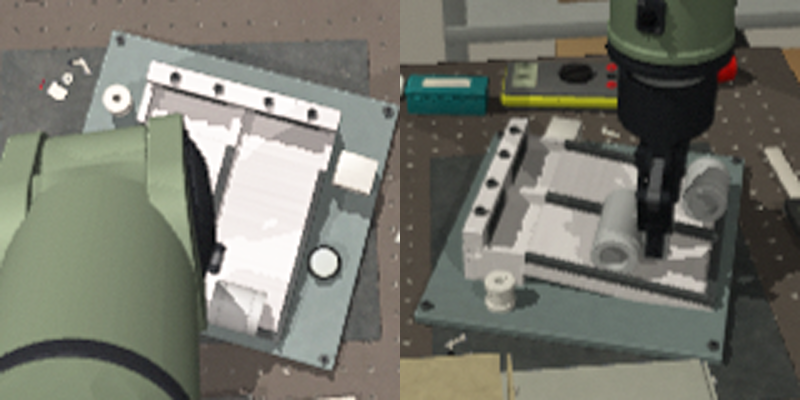

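play_rows(
  series=[
    [0.7,0.096,-0.0285,0.011,0,0,0],
    [0.7,0.096,-0.0285,0.011,0,0,0],
    [0.7,0.096,-0.0285,0.011,0,0,0],
    [0.7,0.096,-0.0285,0.011,0,0,0],
    [0.7,0.096,-0.0285,0.011,0,0,0],
    [0.7,0.096,-0.0285,0.011,0,0,0],
    [0.7,0.096,-0.0285,0.011,0,0,0],
    [0.7,0.096,-0.0285,0.011,0,0,0],
    [0.7,0.096,-0.0285,0.011,0,0,0],
    [0.7,0.096,-0.0285,0.011,0,0,0],
    [0.7,0.096,-0.0285,0.011,0,0,0],
    [0.7,0.096,-0.0285,0.011,0,0,0],
    [0.7,0.096,-0.0285,0.011,0,0,0],
    [0.7,0.096,-0.0285,0.011,0,0,0],
    [0.7,0.096,-0.0285,0.011,0,0,0],
    [0.7,0.096,-0.0285,0.011,0,0,0],
    [0.7,0.096,-0.0285,0.011,0,0,0],
    [0.7,0.096,-0.0285,0.011,0,0,0],
    [0.7,0.096,-0.0285,0.011,0,0,0],
    [0.7,0.096,-0.0285,0.011,0,0,0],
  ],
)

```text
clock: 10.8
ee_pos: [0.5759, -0.1045, 0.04]
eef_rot: [-1.055, 1.423, -1.423]
wrist_force: [-0.8, 0.2, 0.5]
finger_gap: 0.297
```

```bash
python3 shot.py 5; python3 -c "
from fit import *
p=[.572,-.148,-.291]
print(proj('side',F2W(p,[[x,.079,z] for x,z in ((.022,.0517),(.0575,.052))])))"
```

```text
t 10.8 fixture tcp [-0.0087  0.0428  0.04  ] F [-0.8  0.2  0.5]
top 439.6 302.5 0.74
top 327.9 220.7 0.62
top 240.3 136.3 0.61
side 333.7 217.8 0.96
side 391.0 158.7 0.9
[[331.33420918 227.12620764]
 [314.50046099 224.94503473]]
```

View pics/s5.png

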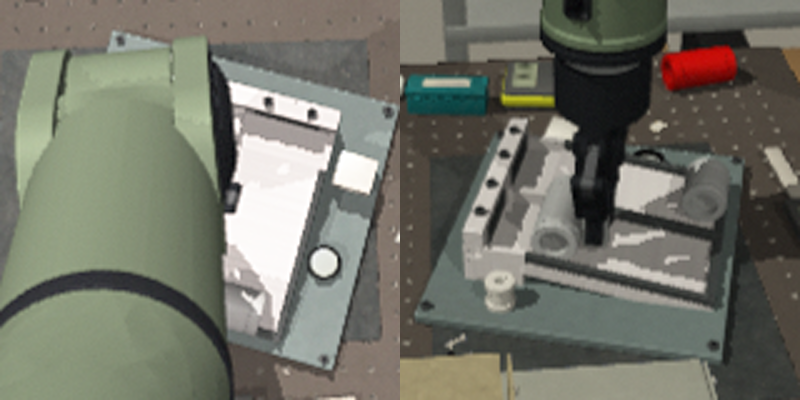

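play_rows(
  series=[
    [0.7,0.096,-0.0285,0.008,0,0,0],
    [0.7,0.096,-0.0285,0.008,0,0,0],
    [0.7,0.096,-0.0285,0.008,0,0,0],
    [0.7,0.096,-0.0285,0.008,0,0,0],
    [0.7,0.096,-0.0285,0.008,0,0,0],
    [0.7,0.096,-0.0285,0.008,0,0,0],
    [0.7,0.096,-0.0285,0.008,0,0,0],
    [0.7,0.096,-0.0285,0.008,0,0,0],
    [0.7,0.08,-0.024,0.005,0,0,0],
    [0.7,0.08,-0.024,0.005,0,0,0],
    [0.7,0.08,-0.024,0.005,0,0,0],
    [0.7,0.08,-0.024,0.005,0,0,0],
    [0.7,0.08,-0.024,0.005,0,0,0],
    [0.7,0.08,-0.024,0.005,0,0,0],
  ],
)

```text
clock: 12.4
ee_pos: [0.6072, -0.1138, 0.0424]
eef_rot: [-1.055, 1.423, -1.423]
wrist_force: [0.0, 0.3, -0.5]
finger_gap: 0.299
```

```bash
python3 shot.py 6; cp shot.py shot_.py
```

```text
t 12.4 fixture tcp [0.0239 0.0428 0.0424] F [ 0.   0.3 -0.5]
top 241.4 138.5 0.75
top 441.1 302.0 0.65
side 324.6 211.3 0.67
side 314.1 216.7 0.57
side 390.5 157.4 0.57
```

View pics/s6.png

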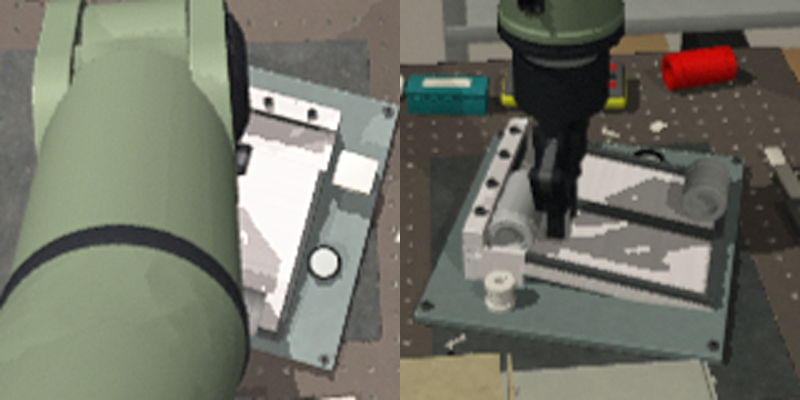

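Run:
```python
from fit import *
im,_=snapshot("side"); K=6
big=cv2.resize(im[165:265,280:400],None,fx=K,fy=K,interpolation=cv2.INTER_CUBIC)
p=[.572,-.148,-.291]
t=np.linspace(0,6.28,60)
for x,z,c in((.0575,.052,(0,255,0)),(.045,.055,(0,0,255))):
    q=proj("side",F2W(p,np.c_[x+.02*np.cos(t),0*t+.079,z+.02*np.sin(t)]))
    cv2.polylines(big,[np.int32((q+.5-[280,165])*K)],True,c,1)
cv2.imwrite("pics/z7.png",big)
```

```text
(no output)
```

View pics/z7.png

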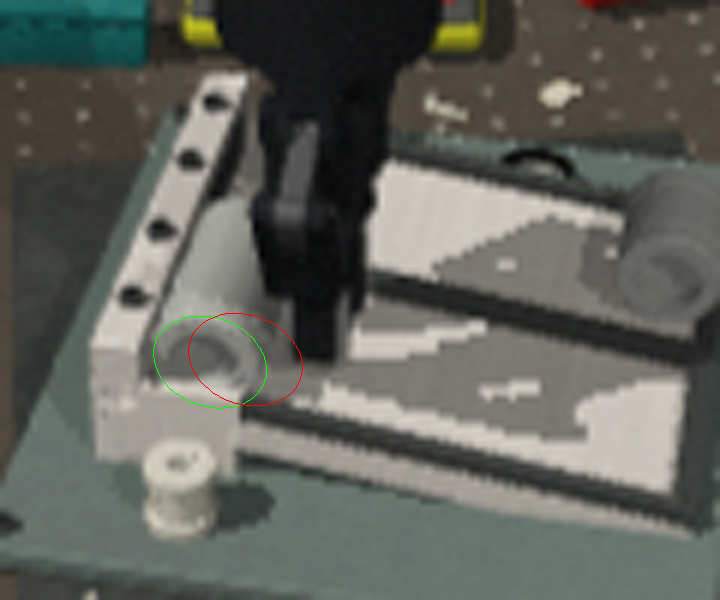

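The sleeve sits on the predicted seat outline (green, end centre about (314,224) in the side picture). The fingers stand behind it with a gap, so I'll back off a little and check.

play_rows(
  series=[
    [0.7,-0.08,0.024,0,0,0,0],
    [0.7,-0.08,0.024,0,0,0,0],
    [0.7,-0.08,0.024,0.02,0,0,0],
    [0.7,-0.08,0.024,0.02,0,0,0],
    [0.7,0,0,0,0,0,0],
  ],
)

```text
clock: 13.15
ee_pos: [0.5987, -0.1113, 0.0435]
eef_rot: [-1.055, 1.423, -1.422]
wrist_force: [0.3, -0.1, -0.4]
finger_gap: 0.301
```

```bash
python3 shot.py 8
```

```text
t 13.15 fixture tcp [0.0151 0.0429 0.0435] F [ 0.3 -0.1 -0.4]
top 237.1 135.2 0.84
top 436.1 302.4 0.67
side 320.3 214.2 0.84
side 389.3 157.4 0.84
```

View pics/s8.png

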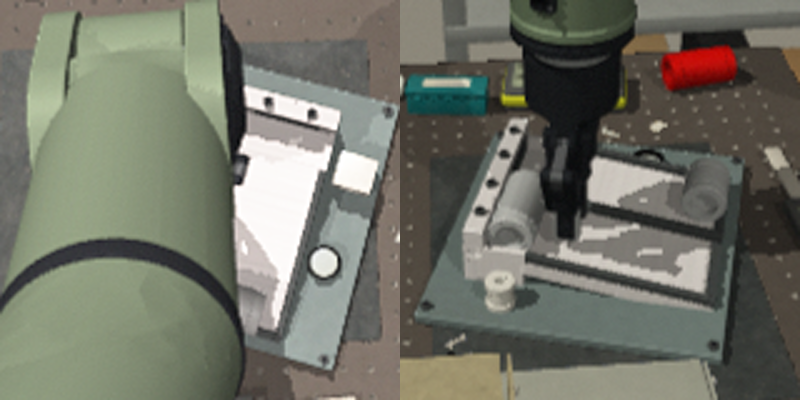

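The sleeve stayed in its seat (side picture about (315,223)) while the fingers moved back. Next I'll raise the hand clear and retreat toward the robot.

play_rows(
  series=[
    [0.7,-0.1,0.03,0.4,0,0,0],
    [0.7,-0.1,0.03,0.8,0,0,0],
    [0.7,-0.1,0.03,0.8,0,0,0],
    [0.7,-0.1,0.03,0.8,0,0,0],
    [0.7,-0.3,0.1,0.8,0,0,0],
    [0.7,-0.6,0,0.8,0,0,0],
    [0.7,-0.6,-0.5,0.8,0,0,0],
    [0.7,-0.6,-0.8,0.5,0,0,0],
    [0.7,-0.6,-0.8,0.3,0,0,0],
    [0.7,-0.6,-0.8,0,0,0,0],
    [0.7,-0.6,-0.8,0,0,0,0],
    [0.7,-0.6,-0.8,0,0,0,0],
    [0.7,-0.6,-0.8,0,0,0,0],
    [0.7,-0.6,-0.8,0,0,0,0],
    [0.7,-0.3,-0.8,0,0,0,0],
    [0.7,0,-0.8,0,0,0,0],
    [0.7,0,-0.5,0,0,0,0],
    [0.7,0,0,0,0,0,0],
  ],
)

```text
clock: 15.15
ee_pos: [0.4387, -0.3121, 0.1937]
eef_rot: [-1.054, 1.423, -1.424]
wrist_force: [-0.9, 0.7, -0.8]
finger_gap: 0.305
```

```bash
python3 shot.py 9;  python3 -c "
from fit import *
p=[.572,-.148,-.291]
print(proj('side',F2W(p,[[.0575,.043,.052]])),proj('top',F2W(p,[[.0575,.043,.052]])))"
```

```text
t 15.15 fixture tcp [-0.0806 -0.1954  0.1937] F [-0.9  0.7 -0.8]
top 308.2 211.7 0.92
top 239.9 136.5 0.56
side 390.2 157.0 0.93
side 316.9 215.8 0.71
[[318.27015666 214.59899866]] [[310.38728336 212.00011463]]
```

View pics/s9.png

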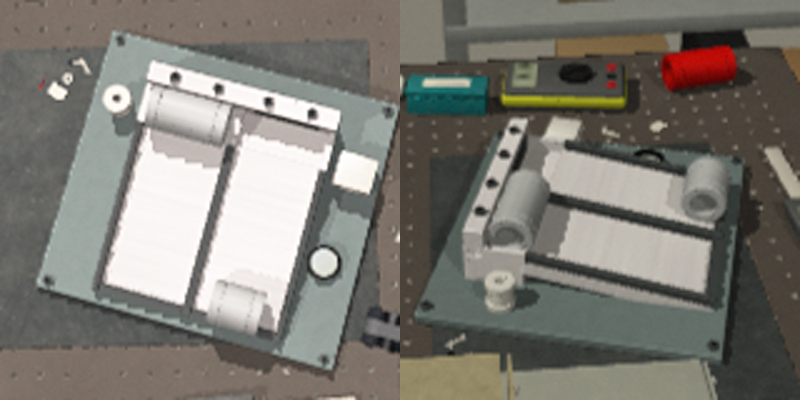

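The pictures show the long sleeve seated squarely against the stop, at top pixel (308,212) where the seat should be at (310,212). The short sleeve and the small parts have not moved, and the hand is clear.

```bash
python3 -c "
from workcell import *
print(close_job())"
```

```text
the job is handed in; nothing more can be done
None
```

The long sleeve is seated against the stop in the +y lane, and I handed the job in at about 15 s of the 38 s allowed. I pushed it up the lane with the partly closed fingertips at about 2.5 cm/s, over the crest, until it dropped into its seat. I never gripped it. None of the pictures taken between pushes showed it running back.

- **Seating:** after I backed off and cleared the hand, the detector put the sleeve within about 2 pixels of the projected seat in both cameras: top (308,212) against (310,212), side (317,216) against (318,215). It lay square against the stop.
- **Other objects:** the short sleeve, coupling, bearing block and lens ring looked unmoved by eye.
- **Forces:** the wrist force stayed at noise level, about 1 N, at every reading.
- **Disagreements:** the detector also reported the red and yellow look-alikes as the long sleeve. I told them apart by colour and position. No checks failed.

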